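Load a cup pair and touch off the drill slide

ROBOT

A 7-joint arm with a two-finger parallel gripper is mounted at the origin on the work surface. World frame = base frame: x ahead of the robot, y to its left, z up, the work surface at z = 0. Lengths are in m, angles in rad, forces in N, time in s.
With the tool pointing down it reaches from about 0.425 to 0.825 m from the base axis. Payload 3.6 kg.
Tool frame: the origin (TCP) lies where the fingers leave the gripper's body, on its centre line; the fingertips stand 73 mm ahead of it and the grasp point (between the pads) lies 54 mm ahead of it; z points along the fingers, y is the line along which they close (so a half turn about z gives the same grasp; the last joint's range is limited). The gripper opens to 85 mm and grips with 20 to 120 N. Pads are 22 mm wide; open, the fingers measure 114 mm over their backs; the gripper's body (76 mm by 85 mm) begins 54 mm behind the grasp point. The pads swing forward as they close: fully open they stand 13 mm farther back than shut.
Start: joints at [1.143, 0.615, -0.013, 1.423, 0.008, 1.103, -0.04], TCP at [0.254, -0.598, 0.304] pointing down, gripper open.
Joint ranges: [-3.12, 3.12], [-0.3, 2.06], [-1.34, 1.32], [0.26, 2.42], [-1.36, 4.5], [0.01, 1.98], [-2.84, 2.84]. Speed limits (rad/s): [2.79, 2.79, 3.14, 3.14, 3.14, 3.14, 3.14].

INTERFACE

Orientations are given as a unit quaternion [x, y, z, w].
In Python, from station import arm, snapshot, camera_info, ticket gives the robot as it stands. Calls block until the motion is done:
- arm.movep(position, orientation): joint-space move of the TCP to a pose.
- arm.line_to(position, velocity=0.15, ori=None): straight line of the TCP; ori=None keeps the orientation; velocity is the mean speed in m/s.
- arm.move_j(angles): joint-space move.
- arm.move_gripper(opening, effort=None): opening from 0.0 (shut) to 1.0 (fully open); effort is the grip in N (None keeps the last); returns when the fingers have stopped.
- arm.pause(seconds).
- arm.ik(position, orientation): joint angles nearest the present ones, or None.
- snapshot(name): name is "side" or "top"; returns the picture (400x640x3 uint8, blue, green, red); there is no depth.
- camera_info(name): a dict with "fx", "fy", "cx", "cy" (pixels), "R" (3x3) and "t" (3): a world point X has camera coordinates R X + t. Camera axes: x right, y down, z forward; pixel columns grow to the right and rows downward; lengths in m; the calibration is good to about 2 mm. A picture is of the moment at which its call begins. camera_info takes no time and is no camera call.
A pose or a line that the arm cannot do raises arm.MotionError and nothing moves.
- ticket.finish_job(): hands the job in; it is judged then, once.
Readings, each from a call of its own:
- arm.read_time(): time.
- arm.read_joint_positions(): joint angles.
- arm.read_dq(): joint speeds.
- arm.read_effort(): joint torques, N m.
- arm.read_tool_pos(): TCP position.
- arm.read_eef_rot(): TCP orientation.
- arm.read_ft_force(): force on the tool from outside, world axes, zero at the start.
- arm.read_wrist_torque(): the same for the moment, N m.
- arm.read_opening(): opening from 0.0 (shut) to 1.0 (fully open).
- arm.read_finger_force(): force on a finger pad.
Only numpy, scipy, OpenCV 4.12 (cv2) and the standard library are available. Lean on these libraries where they do the work, as an engineer would, in place of code of your own. Each camera call takes 0.05 s, during which the arm holds its last target. There are 200 camera calls.

TASK

Get the pair of steel cups ready for cross-drilling: nest the loose steel cup squarely in its twin that is clamped on the cross slide. Then wind the handwheel clockwise (as you face the wheel) until you feel the cup come up against the end of the drill bit, back the wheel off a quarter turn, and let go. Leave the small brass cup and the other things on the bench where they are.

Things in the scene. Friction and masses are not known exactly. Their poses are not given: they have to be found in the camera images.
- inner_cup: The loose cup to load: bare steel, open top, 56 mm high, 0.13 to 0.21 kg, upright on the bench. Lower part tapered (34 mm diameter at the foot, 53 mm at 36 mm up), above it a straight collar 64 mm across, 20 mm high (36 to 56 mm up), wall 3 mm, bore 58 mm. Origin: centre of the underside, z up. Nested, its step rests on the other's rim: origin 20 mm above the other's, same axis (2 mm side play).
- slide: The cross slide's moving table with the clamped cup on it: the twin of the loose cup, same shape and size, held in an aluminium clamp ring. Origin: centre of the clamped cup's underside, 108 mm above the bench (its rim is 164 mm up); z up, y along the slide towards the drill.
- brass_cup: A smaller brass cup of like shape, 50 mm across the collar, 56 mm high, standing upright on the bench; not to be used. Origin: centre of the underside.
- machine: Green base of the hand-fed cross slide, 130 x 270 mm, bolted down, its place varies, yaw up to 0.2 rad. Origin: under its middle on the bench, z up, y along the slide from the handwheel (-y end) to the drill (beyond the +y end), x away from the robot. The slide's steel table is 110 x 190 mm, its top 108 mm up.
- handwheel (a joint): Handwheel angle, rad; grows wound clockwise seen from the wheel's end (top of the rim moving along +x of the machine). Zero is arbitrary. Stays where left (drag 0.12 N m). One turn clockwise carries slide and cup 25 mm towards the drill. At the start the cup is 2.1 to 3.1 rad of wheel short of the bit. When it meets the bit the wheel comes up hard: some 10 N more at the rim within 0.3 rad.
- wheel_centre (a point): Centre of the handwheel, mid-thickness, 75 mm above the bench; axes as machine, wheel axis y. A dark upright plain disc wheel with no crank handle, 110 mm diameter, 16 mm thick at the rim, red line across the rim. Take the rim between the fingers, one on each face. On its +y side a hub and dial collar (up to 36 mm diameter) fill the 47 mm to the bearing bracket.
- drill: The green horizontal drilling unit bolted down beyond the +y end of the slide: 6 mm bit, chuck 37 mm in diameter starting 46 mm from the bit's end, then the 84 mm spindle housing, up to 205 mm tall. Origin: on the bench below the bit's end; axes nearly as machine. It is switched off.
- drill_tip (a point): The end of the drill bit, 154 mm above the bench, pointing along -y of the machine at the side of the clamped cup.
- cup_side (a point): The point of the clamped cup's collar that meets the bit, 32 mm from the cup's axis towards the drill and 46 mm above its foot. The gap to drill_tip along y is 8.5 to 12.5 mm at the start.
- oil_can: Yellow plastic oil bottle, 54 mm diameter, 150 mm tall, standing; a bystander. Origin: centre of the underside.
- wrench: Steel spanner, 180 mm long, lying flat; a bystander.
- screwdriver: Screwdriver, 200 mm long, lying flat; a bystander.
- vee_block: Dark steel vee block, 70 x 45 x 42 mm; a bystander.
- chuck_key: Steel T-shaped chuck key, about 80 mm, lying flat; a bystander.
- gauge_case: Blue plastic gauge case, 100 x 55 x 28 mm; a bystander.
Not all that is in view belongs to the job. Leave any blue look-alike of the inner_cup alone.

How it is judged:
By the outcome, as a careful person would: the job done as asked, in the order asked, and still so for the second after the job is handed in, with the robot touching nothing.
It also fails if it takes over 72 s, if anything falls off the work surface, if the arm or the gripper's body presses on something with over 40 N, if the wrist force passes 120 N, or if a joint passes its speed limit or range.

## Working session

There is one attempt and no reset: what is moved stays moved. The work goes in short steps, each a Python script; the robot and the scene stay as the last script left them, time stands still between calls to the robot, and variables do not carry over. Pictures are saved under pics/ and viewed, at most 10 in all, crops included, and the job is handed in when it is done.

```bash
ls; mkdir -p pics
python3 - <<'E'
from station import arm,snapshot,camera_info
import cv2
for n in("side","top"):
    cv2.imwrite(f"pics/{n}0.png",snapshot(n)); c=camera_info(n); print(n,c)
print(arm.read_time(),arm.read_eef_rot(),arm.read_tool_pos())
E
```

```text
pics
side {'fx': 437.23339916713053, 'fy': 437.23339916713053, 'cx': 316.2791844478473, 'cy': 196.00365090884992, 'R': array([[-0.98753498, -0.15531765,  0.02551638],
       [-0.1021117 ,  0.50881188, -0.85480037],
       [ 0.11978255, -0.84675079, -0.51832928]]), 't': array([0.54262877, 0.17701721, 1.22152618])}
top {'fx': 416.443637040852, 'fy': 416.443637040852, 'cx': 319.61289207438506, 'cy': 202.6682126380059, 'R': array([[-1.71703024e-04, -9.99940443e-01, -1.09124576e-02],
       [-9.87559612e-01,  1.88548607e-03, -1.57233766e-01],
       [ 1.57244977e-01,  1.07497049e-02, -9.87501120e-01]]), 't': array([-0.03102669,  0.57071689,  1.15528422])}
0.1 [ 9.79882311e-01  1.99572581e-01 -2.42501465e-04 -1.17566114e-03] [ 0.25402033 -0.59773684  0.30281279]
```

View pics/side0.png

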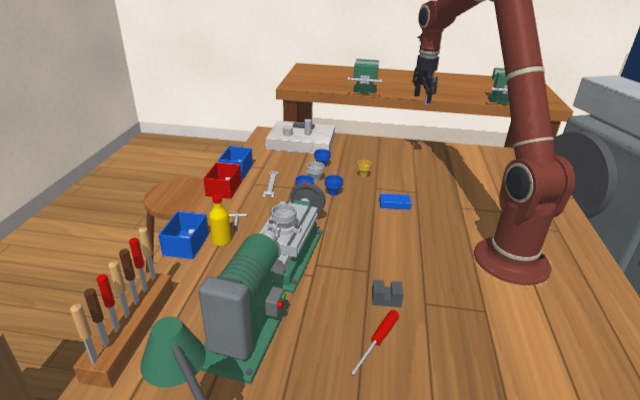

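View pics/top0.png

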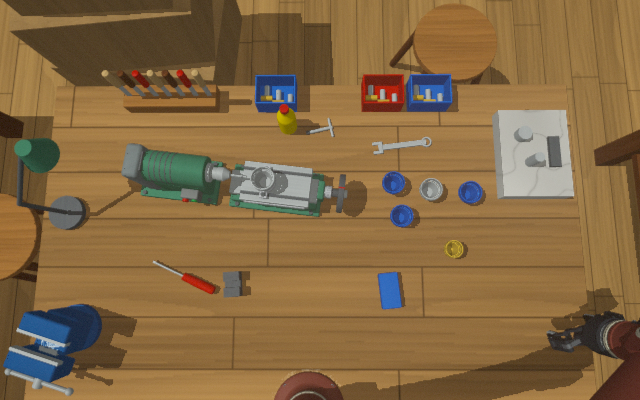

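Top view: the candidates are a grey steel cup (431,189), three blue cups (394,183), (402,216) and (471,193), and a small brass cup (454,249). The bare-steel one at (431,189) fits the description. The clamped cup is at about (263,180) and the wheel at (342,193). I'll confirm in an enlarged crop.

Run:
```python
import cv2
a=cv2.imread("pics/top0.png")[150:250,205:485]
b=cv2.imread("pics/side0.png")[140:270,240:380]
cv2.imwrite("pics/c1.png",cv2.resize(a[:, 0:160],None,fx=5,fy=5,interpolation=cv2.INTER_CUBIC))
cv2.imwrite("pics/c2.png",cv2.resize(a[:, 160:],None,fx=6,fy=6,interpolation=cv2.INTER_CUBIC)[:600])
cv2.imwrite("pics/c3.png",cv2.resize(b,None,fx=4.5,fy=4.5,interpolation=cv2.INTER_CUBIC))
```

```text
(no output)
```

View pics/c1.png

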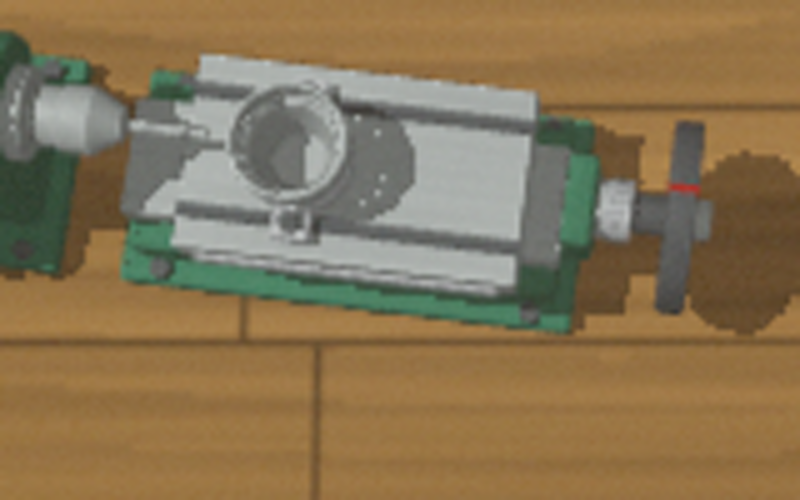

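View pics/c2.png

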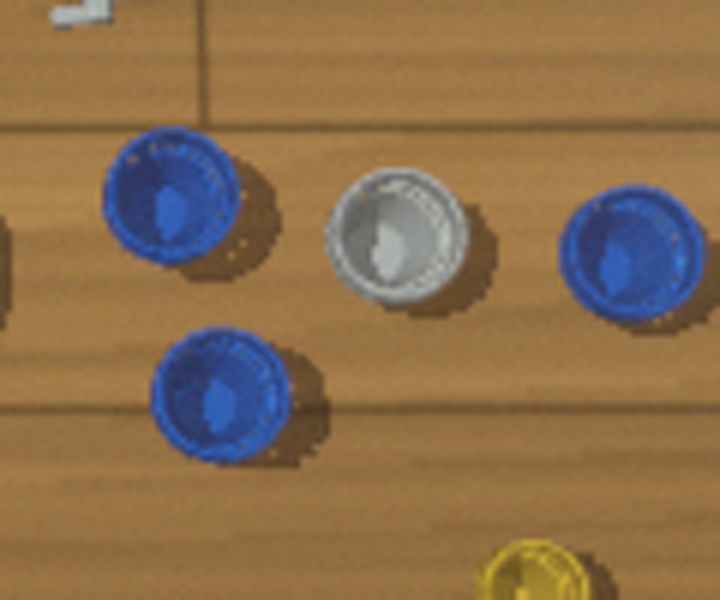

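View pics/c3.png

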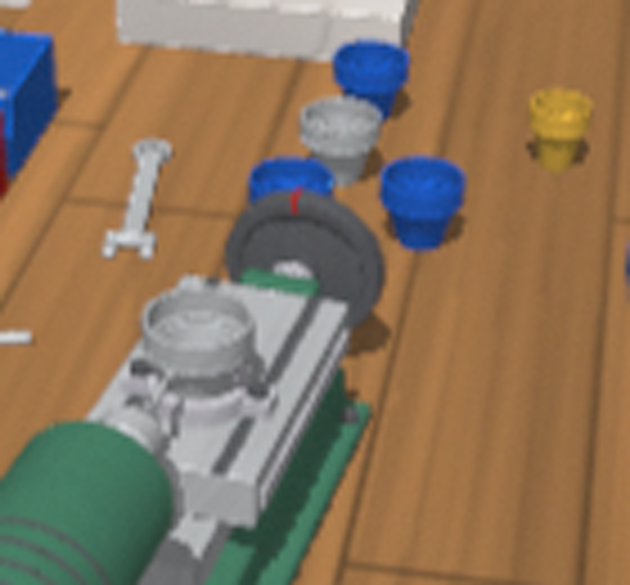

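The crop confirms it: the bare steel cup's rim centre is at about top (430.8,189.0). The clamped cup's rim is at about (262.4,178.2), and the wheel spans top (342.5,174) to (338.5,212). Next I'll convert these to positions and overlay the models.

```bash
cat > h.py <<'E'
import numpy as np, cv2
from station import arm,snapshot,camera_info,ticket
def ray(n,px,z):
    c=camera_info(n); R,t=c["R"],c["t"]; o=-R.T@t
    d=R.T@[(px[0]-c["cx"])/c["fx"],(px[1]-c["cy"])/c["fy"],1]
    return o+d*(z-o[2])/d[2]
def proj(n,X):
    c=camera_info(n); q=np.atleast_2d(X)@c["R"].T+c["t"]
    return np.c_[c["cx"]+c["fx"]*q[:,0]/q[:,2],c["cy"]+c["fy"]*q[:,1]/q[:,2]]
def circ(c,r,ax=(0,0,1)):
    a=np.linspace(0,2*np.pi,60); ax=np.array(ax)/np.linalg.norm(ax)
    u=np.cross(ax,[1,0,0] if abs(ax[0])<.9 else [0,1,0]);u/=np.linalg.norm(u);v=np.cross(ax,u)
    return np.array(c)+r*(np.outer(np.cos(a),u)+np.outer(np.sin(a),v))
def overlay(n,img,curves,x0,y0,w,h,s):
    b=cv2.resize(img[y0:y0+h,x0:x0+w],None,fx=s,fy=s,interpolation=cv2.INTER_CUBIC)
    for C,col in curves:
        p=(proj(n,C)-[x0,y0]+.5)*s
        cv2.polylines(b,[np.round(p).astype(int)],False,col,1)
    return b
E
cat > m.py <<'E'
from h import *
c1=lambda x,y:((x+.5)/5+204.5,(y+.5)/5+149.5)
c3=lambda x,y:((x+.5)/4.5+239.5,(y+.5)/4.5+139.5)
print("inner top",ray("top",(430.8,189.),.056),"side",ray("side",c3(341,122),.056))
print("clamped top",ray("top",c1(289,143),.164),"side",ray("side",c3(199,320),.164))
for a,b,z in [((203,55),(537,92),.108),((173,247),(515,290),.108)]:
    A,B=ray("top",c1(*a),z),ray("top",c1(*b),z); d=A-B; print("edge",A,B,np.linalg.norm(d),"yaw",-np.arctan2(d[0],d[1]))
A,B=ray("top",c1(690,122),.075),ray("top",c1(671,312),.075); d=A-B
print("wheel",A,B,(A+B)/2,np.linalg.norm(d),"yaw",np.arctan2(d[1],d[0]))
print("wheel side c", ray("side",c3(305,258),.075))
print("tip top",ray("top",c1(224,144),.154))
E
python3 m.py
```

```text
inner top [ 0.60793178 -0.34996841  0.056     ] side [ 0.60696346 -0.33598537  0.056     ]
clamped top [0.61696407 0.11705454 0.164     ] side [0.61715371 0.12457438 0.164     ]
edge [0.67942961 0.17449083 0.108     ] [ 0.65779533 -0.01126041  0.108     ] 0.18700685538457906 yaw -0.11594673740912005
edge [0.57124228 0.18792791 0.108     ] [5.47105205e-01 4.31921568e-04 1.08000000e-01] 0.18904323406351684 yaw -0.12802967753260006
wheel [ 0.64818111 -0.09721248  0.075     ] [ 0.53936463 -0.08562396  0.075     ] [ 0.59377287 -0.09141822  0.075     ] 0.1094318056614229 yaw -0.10609610940466671
wheel side c [ 0.59418063 -0.0970099   0.075     ]
tip top [0.6187158  0.15301844 0.154     ]
```

```bash
cat > ov.py <<'E'
from h import *
def draw(inn,cl,wh,yaw,out,it=None,is_=None):
    ya=np.array([-np.sin(yaw),np.cos(yaw),0])
    G,Rr,Y=(0,255,0),(0,0,255),(0,255,255)
    cs=[]
    for p,z in((inn,0),(cl,.108)):
        cs+=[(circ([*p,z+.056],.032),G),(circ([*p,z+.036],.032),Rr),(circ([*p,z+.056],.029),Y)]
    cs+=[(circ(np.array([*wh,.075])+s*ya,.055,ya),Y) for s in(-.008,.008)]
    t=cv2.imread("pics/top0.png") if it is None else it; s=cv2.imread("pics/side0.png") if is_ is None else is_
    a=overlay("top",t,cs,240,155,120,65,5); b=overlay("top",t,cs,400,165,60,50,5)
    c=overlay("side",s,cs,255,150,90,110,5)
    o=np.zeros((600,800,3),np.uint8); 
    c=overlay("side",s,cs,260,150,80,95,4.5)
    a=overlay("top",t,cs,240,155,110,65,4); b=overlay("top",t,cs,400,165,60,50,6)
    o[:260,:440]=a;o[290:590,:360]=b;o[:c.shape[0],441:801][:, :360]=c[:, :359]
    cv2.imwrite(out,o)
if __name__=="__main__":
    draw((.608,-.350),(.617,.1185),(.594,-.093),-.118,"pics/o1.png")
E
python3 ov.py
```

```text
(no output)
```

View pics/o1.png

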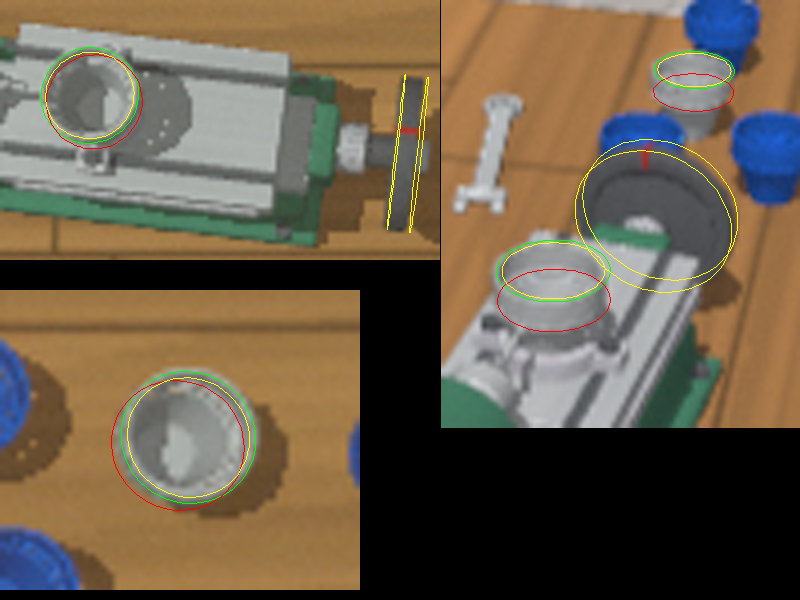

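The overlay fits both cups and the wheel to within about 1–2 mm. Now I'll check IK for the pick, the place and the wheel strokes.

```bash
cat >> h.py <<'E'
from scipy.spatial.transform import Rotation as Ro
YAW=-.118; XM=np.array([np.cos(YAW),np.sin(YAW),0]); YM=np.array([-np.sin(YAW),np.cos(YAW),0]); Z=np.array([0,0,1.])
INN=np.array([.6085,-.3505,0]); CL=np.array([.617,.1185,.108]); WH=np.array([.594,-.0925,.075])
def quat(y,z): return Ro.from_matrix(np.c_[np.cross(y,z),y,z]).as_quat()
def down(s=1): return quat(s*XM,-Z)
def wheel(phi,r=.101,s=1):
    """TCP pose at wheel angle phi from top toward +x; r = TCP radius"""
    u=np.cos(phi)*Z+np.sin(phi)*XM
    return WH+r*u, quat(s*YM,-u)
E
python3 - <<'E'
from h import *
f=lambda p,q:(lambda j: None if j is None else np.round(j,2))(arm.ik(p,q))
for s in(1,-1):
    print(s,f(INN+[0,0,.2],down(s)),f(INN+[0,0,.11],down(s)),f(CL+[0,0,.2],down(s)))
    for ph in np.arange(-1.4,1.41,.2): print(round(ph,1),f(*wheel(ph,s=s)),f(*wheel(ph,r=.15,s=s)))
E
```

```text
1 [ 0.62  0.81 -0.26  1.36  0.22  1.    0.21] [ 0.61  0.91 -0.22  1.42  0.23  0.84  0.19] [ 0.03  0.61 -0.45  1.48  0.28  1.12 -0.58]
-1.4 None None
-1.2 None None
-1.0 None None
-0.8 [ 0.81  1.01 -1.15  2.4   2.37  1.1  -0.51] None
-0.6 [ 0.82  0.91 -1.15  2.25  2.    0.85 -0.22] [ 0.85  0.76 -1.15  2.29  1.92  0.75 -0.22]
-0.4 [ 0.35  0.6  -0.34  2.08  1.21  0.21  0.39] [ 0.45  0.52 -0.48  2.09  0.98  0.3   0.62]
-0.2 [ 0.5   0.69 -0.6   1.89  0.75  0.58  0.88] [ 0.54  0.61 -0.65  1.88  0.64  0.65  0.97]
-0.0 [ 0.5   0.77 -0.66  1.7   0.58  0.88  1.05] [ 0.52  0.71 -0.69  1.65  0.53  0.97  1.1 ]
0.2 [ 0.48  0.87 -0.68  1.49  0.51  1.18  1.13] [ 0.48  0.83 -0.71  1.42  0.48  1.28  1.16]
0.4 [ 0.44  0.99 -0.7   1.29  0.48  1.46  1.17] [ 0.43  0.97 -0.71  1.18  0.47  1.57  1.2 ]
0.6 [ 0.39  1.11 -0.71  1.07  0.46  1.74  1.2 ] [ 0.36  1.12 -0.72  0.92  0.47  1.87  1.24]
0.8 [ 0.3   1.22 -0.58  0.85  0.37  1.98  1.29] None
1.0 None None
1.2 None None
1.4 None None
-1 [ 0.23  0.85  0.52  1.38 -0.45  1.04 -2.42] [ 0.24  0.95  0.5   1.44 -0.53  0.89 -2.36] [ 0.35  0.82 -1.15  1.47  0.75  1
[... 152 characters left out ...]
 2.46] [ 0.4   0.51 -0.39  2.3   2.48  0.31  2.26]
-0.4 [ 0.08  0.58  0.05  2.09 -0.41  0.07 -1.16] [ 0.05  0.48  0.1   2.1  -0.31  0.16 -1.26]
-0.2 [ 0.07  0.62  0.08  1.91 -0.11  0.42 -1.47] [ 0.08  0.53  0.05  1.89 -0.06  0.52 -1.52]
-0.0 [ 0.08  0.68  0.06  1.71 -0.05  0.75 -1.52] [ 0.09  0.62  0.04  1.67 -0.03  0.85 -1.54]
0.2 [ 0.08  0.78  0.08  1.51 -0.06  1.05 -1.52] [ 0.08  0.74  0.07  1.44 -0.05  1.17 -1.53]
0.4 [ 0.07  0.9   0.1   1.3  -0.07  1.35 -1.51] [ 0.07  0.88  0.1   1.2  -0.07  1.47 -1.52]
0.6 [ 0.06  1.03  0.13  1.09 -0.08  1.63 -1.5 ] [ 0.07  1.04  0.13  0.93 -0.09  1.77 -1.51]
0.8 [ 0.06  1.17  0.16  0.86 -0.1   1.92 -1.49] None
1.0 None None
1.2 None None
1.4 None None
```

Run:
```python
from h import *
q=down(1)
arm.movep(INN+[0,0,.2],q)
arm.line_to(INN+[0,0,.110],.12)
print(arm.read_ft_force())
arm.move_gripper(0.0,45)
print(arm.read_opening(),arm.read_finger_force(),arm.read_ft_force(),arm.read_tool_pos())
arm.line_to(INN+[0,0,.30],.2)
print(arm.read_opening(),arm.read_ft_force(),arm.read_time())
arm.movep(CL+[0,0,.22],q)
t,s=snapshot("top"),snapshot("side")
P=arm.read_tool_pos(); print(P,arm.read_time(),arm.read_opening())
cs=[]
z=P[2]-.110
for zz,r in((.056,.032),(.036,.032),(0,.017)): cs.append((circ([P[0],P[1],z+zz],r),(0,255,0)))
cs.append((circ([*CL[:2],.164],.032),(0,0,255)))
o=np.zeros((600,800,3),np.uint8)
a=overlay("top",t,cs,225,140,80,70,5);b=overlay("side",s,cs,250,140,80,120,5)
o[:350,:400]=a;o[:,400:]=b;cv2.imwrite("pics/p1.png",o)
```

```text
[-0.20571585  0.12837621  1.05348353]
0.7159559175614995 49.200839208430104 [ 0.66034629 -0.11941415  4.55677289] [ 0.6096671  -0.35088434  0.11190507]
0.7141218135704513 [-0.36485103 -0.38081203 -0.82995957] 4.075
[0.61756837 0.11649174 0.32775635] 5.8917 0.7146425531132939
```

View pics/p1.png

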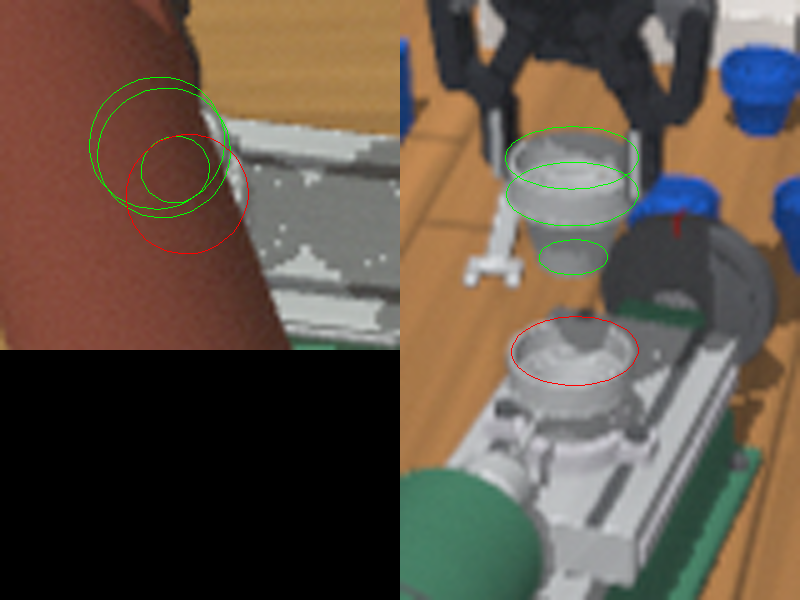

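The side view shows the loose cup held level, its foot at about (573,257) in the crop. That is centred above the clamped rim at (575,350). The pads end near the bottom of its collar. I'll lower it with a force guard, release just above the seat, and check.

Run:
```python
from h import *
print("settled",arm.read_tool_pos())
off=np.zeros(3)
cmd=CL+[0,0,.16]; arm.line_to(cmd,.12); arm.pause(.2)
off=np.r_[(CL-arm.read_tool_pos())[:2],0]; off=np.clip(off,-.003,.003); print(off)
f0=arm.read_ft_force(); 
z=.268
while z>.2415:
    z-=.002; arm.line_to(np.r_[CL[:2],z]+off,.06)
    f=arm.read_ft_force()-f0
    if np.linalg.norm(f)>5: print("contact");break
print(z,f,arm.read_tool_pos(),arm.read_time())
arm.pause(.2);print(arm.read_ft_force()-f0,arm.read_tool_pos())
cv2.imwrite("pics/pre.png",snapshot("side"))
```

```text
settled [0.61756837 0.11649174 0.32775635]
[-0.00047328 -0.00018403  0.        ]
0.24 [0.00362715 0.15708413 1.10107413] [0.61687281 0.11838115 0.24029366] 10.2417
[0.80877928 0.40296618 3.04221809] [0.6168904  0.11839529 0.24032286]
```

Run:
```python
from h import *
arm.move_gripper(.95); print(arm.read_ft_force())
p=arm.read_tool_pos(); arm.line_to([CL[0],CL[1],.36],.2)
arm.movep(*wheel(0.,r=.22,s=-1))
t,s=snapshot("top"),snapshot("side"); print(arm.read_time(),arm.read_tool_pos())
c=CL+[0,0,.02]
cs=[(circ(c+[0,0,.056],.032),(0,255,0)),(circ(c+[0,0,.036],.032),(0,0,255))]
o=np.zeros((600,800,3),np.uint8)
o[:420,:400]=overlay("top",t,cs,235,145,80,84,5);o[:,400:]=overlay("side",s,cs,250,150,80,120,5)
cv2.imwrite("pics/p2.png",o)
```

```text
[-0.21662516 -0.0424435   0.466169  ]
12.6417 [ 0.59452732 -0.09024744  0.29481815]
```

View pics/p2.png

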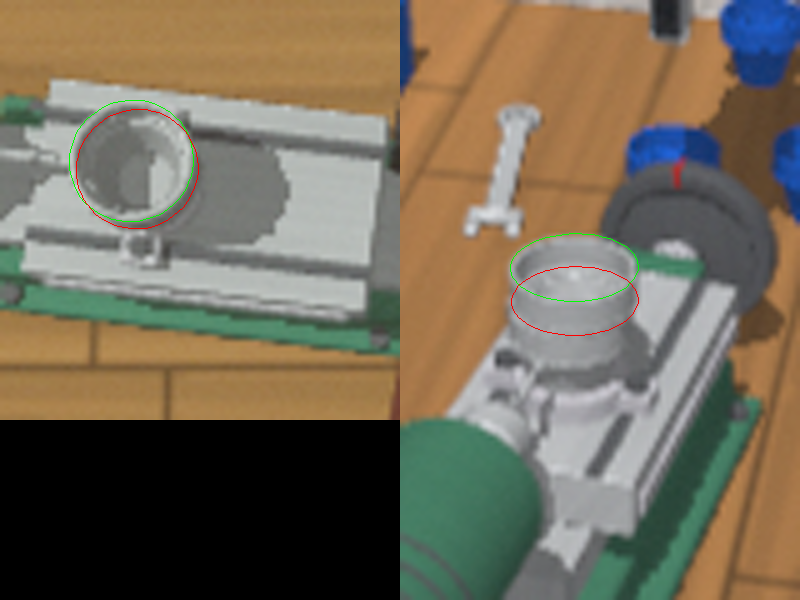

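The cup is nested and level: its rim matches the predicted ellipses in both views, top at about (132,163) in the crop. Next is the wheel, starting with one monitored stroke.

```bash
cat >> h.py <<'E'
def arc(a,b,v=.12,stop=None,log=True,step=.06):
    """sweep the tool round the wheel axis from a to b; stop when resisting force exceeds stop"""
    n=max(1,int(np.ceil(abs(b-a)/step))); rec=[]
    for ph in np.linspace(a,b,n+1)[1:]:
        p,q=wheel(ph,s=-1); arm.line_to(p,v,q)
        f=arm.read_ft_force(); t=np.cos(ph)*XM-np.sin(ph)*Z; u=np.cos(ph)*Z+np.sin(ph)*XM
        load=-f@t*np.sign(b-a); rec.append((ph,load,f@u,f@YM))
        if stop and load>stop: break
    if log: print(np.round(rec,2).tolist(),arm.read_time())
    return ph,rec
E
python3 - <<'E'
from h import *
arm.move_gripper(.45)
A=-.36
p,q=wheel(A,r=.16,s=-1); arm.movep(p,q); 
p,q=wheel(A,s=-1); arm.line_to(p,.12); print(arm.read_tool_pos()-p,arm.read_ft_force())
arm.move_gripper(0,50); print(arm.read_opening(),arm.read_ft_force(),arm.read_time())
arc(A,.68,stop=25)
cv2.imwrite("pics/w1.png",snapshot("side")); print(arm.read_opening(),arm.read_tool_pos()-wheel(.68)[0])
E
```

```text
[ 4.52596209e-04 -9.95390718e-05  1.76989252e-04] [-0.13914963 -0.45722903  0.76970433]
0.17917028218227007 [-1.26221167  5.0046303   5.93909445] 14.85
[[-0.3, 1.5, 8.27, 5.41], [-0.24, 3.09, 10.09, 4.3], [-0.19, 3.1, 10.43, 5.47], [-0.13, 2.75, 9.37, 4.7], [-0.07, 3.62, 10.22, 4.57], [-0.01, 4.58, 9.43, 5.02], [0.04, 4.36, 9.41, 5.33], [0.1, 5.19, 9.78, 4.46], [0.16, 4.55, 9.15, 5.03], [0.22, 5.91, 8.17, 3.37], [0.28, 4.9, 8.43, 3.64], [0.33, 5.37, 9.51, 3.33], [0.39, 4.45, 8.17, 4.4], [0.45, 4.95, 7.02, 4.38], [0.51, 5.71, 7.4, 3.97], [0.56, 4.64, 7.6, 4.4], [0.62, 4.41, 6.85, 3.48], [0.68, 5.58, 7.07, 3.62]] 19.35
0.18035170620370494 [0.0001759  0.00141792 0.00158305]
```

Run:
```python
from h import *
A=-.36
for k in range(2):
    arm.move_gripper(.4); arc(.68,A,.2,step=.26,log=False)
    arm.move_gripper(0,50); print("grip",arm.read_opening(),arm.read_ft_force(),arm.read_time())
    ph,rec=arc(A,.68,.15,stop=12.5,step=.09 if k==0 else .06)
    if ph<.67: print("CONTACT",ph); break
cv2.imwrite("pics/w2.png",snapshot("side"))
s=cv2.imread("pics/w2.png"); s1=cv2.imread("pics/w1.png")
cv2.imwrite("pics/w12.png",np.hstack([overlay("side",i,[],250,150,100,120,4) for i in(s1,s)]))
```

```text
grip 0.17913459302489546 [ 3.55907955  3.60465128 -2.22584297] 21.925
[[-0.27, -0.44, -0.79, 5.8], [-0.19, 0.7, 2.76, 6.1], [-0.1, 2.43, 4.5, 6.07], [-0.01, 4.65, 6.25, 5.61], [0.07, 5.54, 7.9, 5.93], [0.16, 5.52, 7.36, 5.27], [0.25, 6.95, 7.8, 4.95], [0.33, 5.88, 6.72, 5.12], [0.42, 6.11, 6.63, 5.78], [0.51, 6.96, 5.31, 5.91], [0.59, 5.96, 4.28, 5.66], [0.68, 6.47, 2.84, 5.25]] 25.0083
grip 0.17486804111877463 [ 3.97785254  4.01144135 -2.35093721] 27.5333
[[-0.3, -1.67, -3.21, 5.2], [-0.24, -0.88, 0.07, 5.19], [-0.19, 0.66, 3.01, 6.1], [-0.13, 2.28, 4.33, 5.19], [-0.07, 2.75, 5.05, 5.99], [-0.01, 3.49, 7.27, 5.36], [0.04, 3.82, 6.99, 4.74], [0.1, 4.16, 7.17, 4.07], [0.16, 5.17, 6.39, 5.39], [0.22, 5.17, 7.51, 5.93], [0.28, 4.87, 6.34, 5.53], [0.33, 5.7, 7.61, 5.06], [0.39, 6.27, 6.98, 5.67], [0.45, 8.0, 6.53, 5.04], [0.51, 7.61, 6.47, 5.7], [0.56, 11.5, 5.7, 5.47], [0.62, 12.87, 7.65, 4.75]] 31.7833
CONTACT 0.6222222222222223
```

View pics/w12.png

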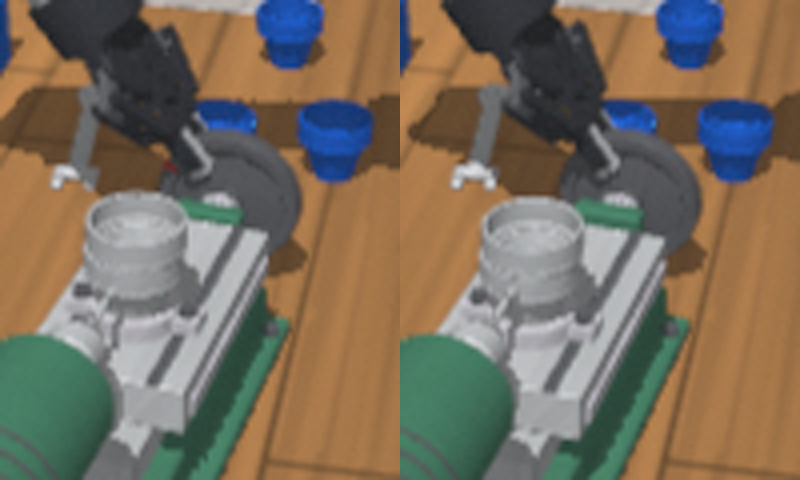

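The bit now touches the cup's side, at about (510,290) in the right-hand frame. The load climbs sharply from about 0.5 rad, having wound roughly 3.0 rad in all. I'll press slightly more to be sure, then back off a quarter turn from the contact.

Run:
```python
from h import *
A=-.36
ph,_=arc(.622,.70,.1,stop=17,step=.04)
T=.56-1.571; print("top",ph)
arc(ph,A,.15,step=.09)
arm.move_gripper(.4); arc(A,.5,.2,step=.22,log=False)
arm.move_gripper(0,50)
e=.5+(T-A); print("end",e)
arc(.5,e,.15,step=.09); arm.pause(.2)
arm.move_gripper(.45)
p,q=wheel(e,r=.17,s=-1); arm.line_to(p,.15); arm.movep(*wheel(-.1,r=.25,s=-1))
t,s=snapshot("top"),snapshot("side"); cv2.imwrite("pics/t3.png",t);cv2.imwrite("pics/s3.png",s)
print(arm.read_time(),arm.read_tool_pos())
cs=[]
o=np.zeros((600,800,3),np.uint8)
o[:300,:]=overlay("top",t,[],210,145,160,60,5)
o[300:,:350]=overlay("side",s,[],260,170,70,60,5); o[300:,400:750]=overlay("side",cv2.imread("pics/side0.png"),[],260,170,70,60,5)
cv2.imwrite("pics/p3.png",o)
```

```text
[[0.66, 13.19, 5.58, 6.28], [0.7, 14.75, 5.65, 5.81]] 32.3333
top 0.7
[[0.61, -8.87, 3.53, 5.17], [0.52, -5.25, 1.77, 4.89], [0.43, -2.55, 1.42, 5.01], [0.35, 0.44, -0.77, 5.24], [0.26, -0.06, -1.78, 4.32], [0.17, 1.41, -3.14, 5.29], [0.08, 2.16, -4.92, 5.6], [-0.01, 1.75, -5.17, 5.44], [-0.1, 1.83, -5.69, 4.93], [-0.18, 2.61, -7.45, 5.55], [-0.27, 1.91, -6.42, 5.48], [-0.36, 0.62, -8.14, 6.83]] 35.4417
end -0.1509999999999999
[[0.42, 0.65, -2.26, 5.01], [0.34, 1.46, -1.66, 5.28], [0.26, 1.5, -2.72, 5.52], [0.17, 2.0, -2.8, 4.89], [0.09, 2.69, -2.4, 5.55], [0.01, 2.38, -2.79, 5.08], [-0.07, 1.44, -3.16, 5.43], [-0.15, 1.6, -3.33, 5.65]] 39.7583
41.4333 [ 0.56815351 -0.08935071  0.3215278 ]
```

View pics/p3.png

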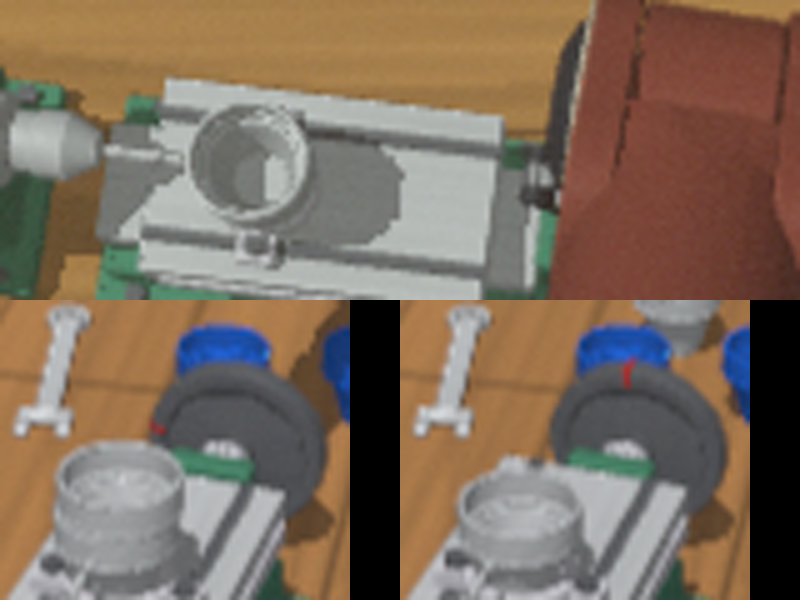

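Run:
```python
from h import *
ph=np.linspace(-1,2.5,3501)
for x,y in((628-400,373-300),(158,428-300)):
    px=np.array([(x+.5)/5+259.5,(y+.5)/5+169.5])
    for off in(0,.008):
        X=WH+off*YM+.055*(np.outer(np.cos(ph),Z)+np.outer(np.sin(ph),XM))
        d=np.linalg.norm(proj("side",X)-px,axis=1); print(ph[d.argmin()],d.min())
for n in("top0","t3"):
    pass
```

```text
0.12200000000000011 2.454116692015398
0.07800000000000007 1.1457442074511222
1.5990000000000002 1.1356079745515462
1.504 1.9557947928340516
```

The red line moved from about (628,373) to (158,428) in the crop, a net 1.45 rad, which matches the commanded 1.43, so nothing slipped. The cups are still nested, the bit is clear and the gripper is away from the wheel. Handing in.

```bash
python3 -c "
from h import *
print(ticket.finish_job())"
```

```text
the job is handed in; nothing more can be done
None
```

I nested the steel cup level in its clamped twin, wound the wheel clockwise until the cup met the drill bit, backed it off about a quarter turn, let go, and handed the job in with the clock reading about 41 s; the hand-in gave no verdict.

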